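# Slide a gearbox cover plate out over the end of the inspection ledge

### The job

First push the red sliding stop fully back, away from the robot, so that it no longer blocks the ledge. Then push the flat aluminium cover plate along the ledge towards the stop's end until all of its yellow-painted end sticks out past the end of the ledge, with no more than 15 mm of bare metal showing beyond the edge; leave it lying flat and in line with the ledge. Do not lift or tip the plate or let it fall, and leave the other things on the bench and stand where they are.

Things in the scene. Friction and masses are not known exactly. Their poses are not given: they have to be found in the camera images.
- stand: Fixed green-topped stand, 200 (x) x 320 (y) mm; its flat top, the ledge, is 80 mm above the table. Origin: centre of its underside. +y runs along the ledge to the end with the red stop, where the plate must overhang (y = +160 mm); +x points away from the robot. The plate's lane is x = -100 mm (open front) to +12 mm (steel rail 12 mm high and thick, y = -160 to +110). Yaw varies by 0.3 rad.
- ledge_end (a point): Point on the ledge's top surface (80 mm above the table) at its stop end: stand frame x = -44 mm, y = +160 mm. Past it is free air.
- stop (a joint): Red stop bar, 90 (x) x 22 (y) x 14 mm, at stand y = 128 to 150 mm, sliding along the stand's x axis. In m: 0 = across the plate's lane (bar front at stand x = -30 mm), 0.050 = fully back at its hard stop (front at x = +20 mm, clear). Grows as it is pushed away from the robot. About 2 N moves it and it stays where left. Starts at 0 to 0.012.
- stop_pin (a point): Top centre of the upright steel pin on the stop, for pushing it: 16 mm across with a black 20 mm cap, 54 mm above the ledge. The pin rises 38 mm above the bar, whose top is 16 mm above the ledge. Moves with the stop.
- plate: Loose aluminium cover plate, 90 (x) x 160 (y) x 8 mm thick, 0.2 to 0.45 kg, lying on the ledge. Origin at the centre of its underside. Its +y end, which faces the stop, is painted yellow for 45 mm; the rest is bare metal with dark bolt holes. It starts nearly in line with the ledge, within 0.05 rad.
- plate_rear (a point): Middle of the plate's rear (bare, -y) end face, at its top edge, 8 mm above the underside.
- band_near (a point): Where the inner border of the yellow paint meets the plate's side nearer the robot (plate x = -45, y = +35 mm, underside); yellow lies beyond it for 45 mm.
- band_far (a point): The same on the plate's far side (plate x = +45, y = +35 mm, underside).
- gear: Steel gear, 60 mm across, 32 mm high, standing on the stand behind the back rail; leave alone. Origin at the underside's centre.
- bearing: Steel bearing ring, 50 mm across, 16 mm high, on the stand behind the back rail; leave alone. Origin at the underside's centre.
- oil: Black oil bottle with a red cap, 68 mm across, 170 mm tall, on the table; leave alone. Origin at the underside's centre.
- jar: Amber glass jar, 70 mm across, 85 mm tall, on the table; leave alone. Origin at the underside's centre.
- wrench: Steel wrench, 200 mm long, lying on the table; leave alone. Long axis x.
- driver: Screwdriver, 200 mm long, lying on the table; leave alone. Long axis x.
- cap: Round cast aluminium end cap, 100 mm across, 48 mm high, on the table; leave alone. Origin at the underside's centre.

How it is judged (in metres and radians):
On the way, in this order (a step that is already met when the one before it is completed fails the run):
1. the red stop is pushed fully back (value of joint stop above 0.042 m), for 0.2 s.
2. all of the plate's yellow end is out past the end of the ledge (y of band_near in the frame of stand between 0.158 and 0.178 m and y of band_far in the frame of stand between 0.158 and 0.178 m), for 0.2 s.
At the end, for the whole second after the job is handed in: Both ends of the yellow paint's inner border lie between 2 mm short of the ledge end and 18 mm beyond it, the plate lies flat (within 0.05 rad) on the ledge, in line with it within 0.1 rad and at rest, and the stop is pushed back to 42 mm or more of its 50 mm (all of step 2 and height (world z) of plate between 0.076 and 0.084 m and angle between plate's own z axis and vertical below 0.05 rad and value of joint stop above 0.042 m and angle between the y axis of plate and the y axis of stand, either way round below 0.1 rad and linear speed of plate below 0.01 m/s); the robot touches nothing.
It fails at once if the plate is lifted more than 12 mm off the ledge (height (world z) of plate above 0.092 m).
It fails at once if the plate is tipped or falls off (angle between plate's own z axis and vertical above 0.2 rad or height (world z) of plate below 0.06 m).
It fails at once if another thing on the bench or stand is moved by more than 20 mm (distance of any of gear, bearing, oil, jar, wrench, driver, cap from where it was at the start of the episode above 0.02 m).
It also fails if it takes over 48 s, if anything falls off the work surface, if the arm or the gripper's body presses on something with over 40 N, if the wrist force passes 120 N, or if a joint passes its speed limit or range.

### The arm

A 6-joint arm with a two-finger parallel gripper is mounted at the origin on the work surface. World frame = base frame: x ahead of the robot, y to its left, z up, the work surface at z = 0. Lengths are in m, angles in degrees, forces in N, time in s.
With the tool pointing down it reaches from about 0.4 to 0.825 m from the base axis. Payload 7 kg.
Tool frame: the origin (TCP) lies midway between the tips of the shut fingers; the grasp point (between the pads) lies r.grip_point_offset behind it (r.grip_point_offset is the distance from the TCP to the grasp point, in m); z points along the fingers, y is the direction in which the jaws open and shut (so a half turn about z gives the same grasp; the last joint's range is limited). The gripper opens to 85 mm and grips with 20 to 120 N. Pads are 22 mm wide; open, the fingers measure 114 mm over their backs; the gripper's body (76 mm by 85 mm) begins 54 mm behind the grasp point. The pads swing forward as they close: fully open they stand 13 mm farther back than shut.
Start: joints at [89.387, 20.546, 0.682, 0, -70.136, -16.507], TCP at [0.199, 0.645, 0.231] pointing down, gripper open.
Joint ranges: [-176.03, 176.03], [-82.01, 121.73], [-58.28, 71.71], [-173.87, 95.51], [-174.79, -0.11], [-173.66, 173.66]. Speed limits (degrees/s): [136.94, 136.94, 172.46, 180, 180, 180].

### API

Orientations are given as [roll, pitch, yaw] about the fixed x, y, z axes, in that order (R = Rz(yaw) Ry(pitch) Rx(roll)).
In Python, from station import r gives the robot as it stands.
- The arm moves only by the tool send_rows, never from a script. Its argument "rows" is text: rows parted by semicolons, each of 7 numbers parted by spaces: the shift along the tool's x, y, z in m, then the turn, a rotation vector about the tool's x, y, z in degrees, then the closure, from -1 (fully open) to 1 (shut). In form: x y z wx wy wz grip; .... A call has 1 to 8 rows; each row shifts and turns the commanded pose from where the row before left it, along the tool's axes as they then stand; what a row does not reach is not made up. A row lasts 1/12 s, in which the tool goes at most 41.7 mm and 7.16 degrees, less where a joint would pass 70% of its speed; a pose out of reach is approached as far as the arm can. A call is refused whole if a number of a shift passes 0.0417 or a number of a turn 7.16, either way. A call with a gripper value outside its range is refused whole. The fingers move at their own pace and stop on an object; "newtons" is the grip in N (left out, the last holds). Time passes only in rows, so rows that do not move let the fingers close. It gives the time, the measured TCP pose, the force and the opening at its end, in the units of the state.
- r.state(): the state, without advancing time (a new reading comes with each control period).
- r.read_camera(name): name is "side" or "top" or "wrist"; returns a dict with "pixels" (420x560x3 uint8, blue, green, red), "fx", "fy", "cx", "cy" (pixels), "position" and "orientation" of the camera in the world; the wrist camera has in their place "mount" (4x4, takes a point from camera to tool coordinates, whose origin is the TCP and whose axes are the flange's). Camera axes: x right, y up, looking along -z (the intrinsics and any distortion apply to the point x, -y, -z); pixel columns grow to the right and rows downward; lengths in m; the calibration is good to about 2 mm. A picture is of the moment at which its call begins: read the wrist's pose just before it. There is no depth.
- r.close_job(): hands the job in, once; it reports no verdict.
Trained networks look in a picture, given as the dict that the camera call returned (one of the last four; its "shot" number tells which), for a name from the list of things; names that differ only in an ending like _2 or _b are one class to them, and where a whole thing is asked for, a point or a joint stands for the part that bears it (a point fixed in the world has none). Each returns a list of dicts, best first, with "p" (0 to 1); they miss things now and then, are a little off and sometimes report something else, mostly with a low value. They report only what shows in the picture. A call takes as long as a camera call.
- r.boxes_of(name, picture): "centre" ([x, y, z] in m, in the coordinates of the camera as it stood for that picture, good to about 4 mm: the middle of the surface that is visible of it).
- r.cut_out(name, picture): "mask" (420x560 bool, what is visible of it).
- r.tip_of(name, picture): "centre" ([x, y, z] in m, in the coordinates of the camera as it stood for that picture, good to about 4 mm: a listed point, or the origin of a listed thing).
The state is a dict: "t": time; "q": joint angles; "qvel": joint speeds; "joint_efforts": joint torques, N m; "position": TCP position; "orientation": TCP orientation; "force": force on the tool from outside, world axes, zero at the start; "moment": the same for the moment, N m; "opening": finger opening in m.
Only numpy, scipy, OpenCV 4.12 (cv2) and the standard library are available. Lean on these libraries where they do the work, as an engineer would, in place of code of your own. Each camera call takes 0.05 s, during which the arm holds its last target. There are 200 camera calls.

## Working session

There is one attempt and no reset: what is moved stays moved. The work goes in short steps, Python scripts to look and compute and a tool call to move; the robot and the scene stay as the last step left them, time stands still between calls to the robot, and variables do not carry over. Pictures are saved under pics/ and viewed, about 8 in all and at most 12, crops included, and the job is handed in when it is done.

Besides the shell and the picture viewer there is one more tool, called after ">>>" as name(argument=value, ...) on one line, values as JSON. send_rows: Moves the arm, as the interface text tells. Its arguments: {"type":"object","properties":{"rows":{"type":"string"},"newtons":{"type":"number"}},"required":["rows"]}

```bash
mkdir -p pics
cat > h.py <<'E'
import numpy as np,cv2
from scipy.spatial.transform import Rotation as R
from station import r
def rot(o):
    o=np.array(o,float)
    if o.shape==(3,3): return o
    if o.shape==(4,): return R.from_quat(o).as_matrix()
    return R.from_euler('xyz',o,degrees=True).as_matrix()
def pose(name,d,st):
    if 'mount' in d:
        T=np.eye(4);T[:3,:3]=rot(st['orientation']);T[:3,3]=st['position'];return T@np.array(d['mount'])
    T=np.eye(4);T[:3,:3]=rot(d['orientation']);T[:3,3]=d['position'];return T
def look(cam,names,save=None):
    st=r.state();d=r.read_camera(cam);T=pose(cam,d,st);out={}
    if save: cv2.imwrite('pics/'+save,d['pixels'])
    for n in names:
        l=r.tip_of(n,d)
        if l:
            out[n]=(T@np.r_[l[0]['centre'],1])[:3]; print(cam,n,out[n].round(4),round(l[0]['p'],2))
        else: print(cam,n,'none')
    return d,T,out
E
python3 - <<'E'
from h import *
d,T,o=look('top',['stand','ledge_end','stop_pin','plate','plate_rear','band_near','band_far','gear','bearing','oil','jar','cap'],'top.png')
print(d['orientation'],d['position'],d['fx'],d.keys())
d,T,o=look('side',['stand','ledge_end','stop_pin','plate','plate_rear','band_near','band_far'],'side.png')
print(r.state())
E
```

```text
top stand [ 0.5467 -0.0618 -0.0007] 0.97
top ledge_end [0.4676 0.0812 0.074 ] 0.64
top stop_pin [0.5016 0.0689 0.1304] 0.66
top plate [ 0.509 -0.082  0.078] 0.85
top plate_rear [ 0.5073 -0.0795  0.0789] 0.64
top band_near [ 0.4572 -0.0505  0.0785] 0.89
top band_far [ 0.5123 -0.0765  0.078 ] 0.69
top gear [0.4686 0.0804 0.0747] 0.73
top bearing [ 0.6009 -0.0093  0.0817] 0.66
top oil [5.932e-01 4.029e-01 2.000e-04] 0.72
top jar [ 0.4503  0.4    -0.0022] 0.73
top cap [ 0.6351 -0.3922  0.0042] 0.84
[ 7.21257255e+00  9.75293203e-03 -8.95302541e+01] [ 0.45785373 -0.00377899  1.14961737] 438.6528954844721 dict_keys(['pixels', 'fx', 'fy', 'cx', 'cy', 'position', 'orientation', 'shot'])
side stand [ 0.5486 -0.0624 -0.0023] 0.95
side ledge_end [0.4646 0.0837 0.0837] 0.98
side stop_pin [0.504  0.0711 0.1378] 0.76
side plate [ 0.5129 -0.0809  0.0829] 0.92
side plate_rear [ 0.5281 -0.1587  0.0866] 0.77
side band_near [ 0.4596 -0.0578  0.0786] 0.72
side band_far [ 0.5492 -0.0357  0.0792] 0.91
{'t': 1.05, 'q': array([ 8.93895958e+01,  2.05458878e+01,  6.80765149e-01,  5.12066986e-04,
       -7.01352133e+01, -1.65077725e+01]), 'qvel': array([-0.03999285,  0.01311249, -0.08827703, -0.08321924, -0.04252615,
       -0.08282685]), 'joint_efforts': array([ 8.15790609e-04, -5.82992435e+01,  2.93667269e+01,  6.94188103e+00,
       -5.70173561e-04,  3.21320591e-06]), 'position': array([0.19868655, 0.64506787, 0.23130011]), 'orientation': array([ 1.79999815e+02, -5.57203485e-04, -1.71180027e+01]), 'force': array([-0.78120527,  0.34893614, -0.11892559]), 'moment': array([0.04931828, 0.01474418, 0.02349508]), 'opening': 0.08526277774408401}
```

View top.

View pics/top.png

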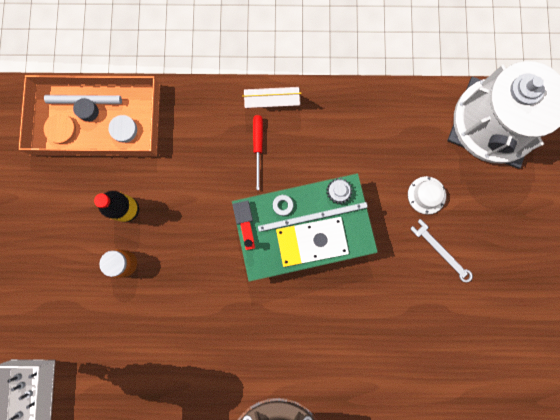

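View pics/side.png

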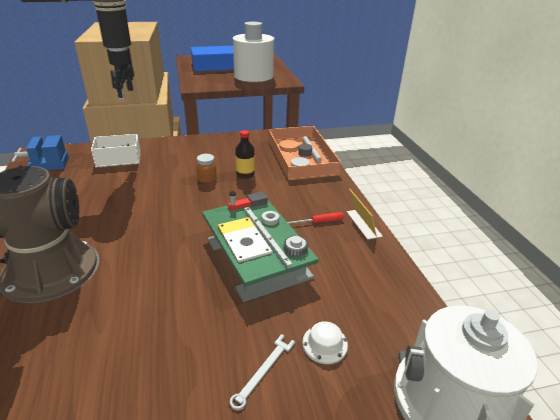

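```bash
cat >> h.py <<'E'
def toplane(px,d,T,z):
    px=np.array(px,float).reshape(-1,2)
    v=np.c_[(px[:,0]-d['cx'])/d['fx'],-(px[:,1]-d['cy'])/d['fy'],-np.ones(len(px))]@T[:3,:3].T
    return T[:3,3]+v*((z-T[2,3])/v[:,2])[:,None]
def big(m,z,d,T):
    m=cv2.morphologyEx(m.astype(np.uint8),cv2.MORPH_CLOSE,np.ones((5,5)))
    c=max(cv2.findContours(m,0,2)[0],key=cv2.contourArea)
    return toplane(cv2.convexHull(c),d,T,z)[:,:2]
def rect(p):
    (c,s,a)=cv2.minAreaRect((p*1000).astype(np.float32)); return np.round(c,1),np.round(s,1),round(a,2)
def moves(target,yaw,c=None):
    s=r.state();M=rot(s['orientation']);dp=M.T@(np.array(target)-s['position'])
    w=R.from_matrix(M.T@rot([180,0,yaw])).as_rotvec(degrees=True)
    print('tool shift mm',(dp*1000).round(1),'turn',w.round(2))
E
python3 - <<'E'
from h import *
d=r.read_camera('top');T=pose('top',d,None)
hsv=cv2.cvtColor(d['pixels'],cv2.COLOR_BGR2HSV)
g=(abs(hsv[...,0].astype(int)-75)<20)&(hsv[...,1]>90)
print('green',rect(big(g,.08,d,T)))
y=(abs(hsv[...,0].astype(int)-29)<6)&(hsv[...,1]>130)&(hsv[...,2]>120); y[:,:230]=0;y[:,400:]=0
print('yellow',rect(big(y,.088,d,T)))
m=r.cut_out('plate',d)[0]['mask']; print('plate',rect(big(m,.088,d,T)))
m=r.cut_out('stand',d)[0]['mask']; print('stand',rect(big(m,.08,d,T)))
d2=r.read_camera('side');T2=pose('side',d2,None)
hsv=cv2.cvtColor(d2['pixels'],cv2.COLOR_BGR2HSV)
g=(abs(hsv[...,0].astype(int)-75)<20)&(hsv[...,1]>70)
print('green side',rect(big(g,.08,d2,T2)))
moves([.455,.058,.231],-76)
E
```

```text
green (array([546. , -61.9]), array([198.6, 319. ]), 13.06)
yellow (array([498.5, -23.7]), array([93.5, 44.8]), 11.53)
plate (array([508.7, -81. ]), array([ 90.2, 160.6]), 11.68)
stand (array([546. , -62.6]), array([200.1, 322.3]), 13.01)
green side (array([547.4, -68.3]), array([200.5, 328.8]), 13.02)
tool shift mm [4.178e+02 4.856e+02 3.000e-01] turn [-0.    0.   58.88]
```

>>> send_rows(rows="0.026 0.030 0 0 0 0 1; 0.026 0.030 0 0 0 0 1; 0.026 0.030 0 0 0 0 1; 0.026 0.030 0 0 0 0 1; 0.026 0.030 0 0 0 0 1; 0.026 0.030 0 0 0 0 1; 0.026 0.030 0 0 0 0 1; 0.026 0.030 0 0 0 0 1", newtons=40)

```text
t: 1.92
position: [0.3272, 0.3526, 0.2316]
orientation: [-180.0, -0.0, -17.1]
force: [1.1, 0.7, -0.3]
opening: -0.0002
```

>>> send_rows(rows="0.026 0.030 0 0 0 0 1; 0.026 0.030 0 0 0 0 1; 0.026 0.030 0 0 0 0 1; 0.026 0.030 0 0 0 0 1; 0.026 0.030 0 0 0 0 1; 0.026 0.030 0 0 0 0 1; 0.026 0.030 0 0 0 0 1; 0.026 0.030 0 0 0 0 1")

```text
t: 2.58
position: [0.4554, 0.062, 0.2319]
orientation: [-179.9, -0.1, -17.1]
force: [1.1, 1.3, -0.3]
opening: 0.0002
```

>>> send_rows(rows="0 0 0 0 0 7 1; 0 0 0 0 0 7 1; 0 0 0 0 0 7 1; 0 0 0 0 0 7 1; 0 0 0 0 0 7 1; 0 0 0 0 0 7 1; 0 0 0 0 0 7 1; 0 0 0 0 0 7 1")

```text
t: 3.25
position: [0.455, 0.0639, 0.2315]
orientation: [-180.0, 0.0, -73.5]
force: [-0.4, 0.4, -0.3]
opening: 0.0001
```

>>> send_rows(rows="0 0 0 0 0 3.8 1; 0 0 0 0 0 0 1; 0 0 0 0 0 0 1")

```text
t: 3.5
position: [0.455, 0.0639, 0.2314]
orientation: [-180.0, 0.0, -76.8]
force: [0.4, 0.4, 0.4]
opening: -0.0001
```

Run:
```python
from h import *
d,T,o=look('wrist',['stop_pin','ledge_end','band_near','band_far','plate_rear'],'w1.png')
moves([.456,.060,.231],-77)
```

```text
wrist stop_pin [0.5027 0.0694 0.1336] 0.93
wrist ledge_end [0.4673 0.0863 0.0805] 0.6
wrist band_near [ 0.4549 -0.0536  0.0827] 0.86
wrist band_far [ 0.547  -0.0378  0.0747] 0.77
wrist plate_rear none
tool shift mm [ 4.  -0.1  0.3] turn [-0.   -0.    0.13]
```

>>> send_rows(rows="0.004 0 0.030 0 0 0 1; 0 0 0.030 0 0 0 1; 0 0 0.030 0 0 0 1; 0 0 0.025 0 0 0 1; 0 0 0.010 0 0 0 1; 0 0 0 0 0 0 1")

```text
t: 4.3
position: [0.4542, 0.0591, 0.1038]
orientation: [179.7, -0.1, -76.9]
force: [-0.2, -1.2, 0.9]
opening: 0.0001
```

>>> send_rows(rows="0 -0.008 0 0 0 0 1; 0 -0.008 0 0 0 0 1; 0 -0.008 0 0 0 0 1; 0 -0.008 0 0 0 0 1; 0 -0.006 0 0 0 0 1; 0 -0.006 0 0 0 0 1; 0 -0.006 0 0 0 0 1; 0 0 0 0 0 0 1")

```text
t: 4.97
position: [0.5058, 0.0716, 0.1063]
orientation: [-180.0, -0.0, -76.9]
force: [-0.2, -0.9, 0.0]
opening: 0.0001
```

>>> send_rows(rows="0 -0.004 0 0 0 0 1; 0 -0.004 0 0 0 0 1; 0 -0.004 0 0 0 0 1; 0 0 0 0 0 0 1")

```text
t: 5.3
position: [0.5169, 0.0742, 0.1062]
orientation: [-180.0, -0.0, -76.9]
force: [-0.6, -0.8, 0.6]
opening: 0.0
```

Run:
```python
from h import *
d,T,o=look('side',['stop_pin'])
cv2.imwrite('pics/s2.png',cv2.resize(d['pixels'][160:300,170:350],None,fx=4,fy=4))
```

```text
side stop_pin [0.5412 0.0767 0.1339] 0.6
```

View pics/s2.png

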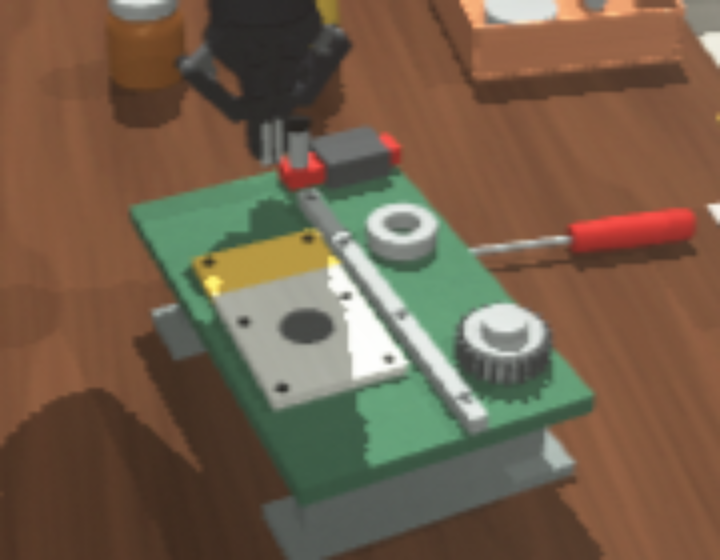

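The view shows the closed fingers on the pin (crop px ~285,140). The stop is mostly back, with its red tail coming out behind the guide. I'll keep pushing until it reaches the hard stop.

>>> send_rows(rows="0 -0.003 0 0 0 0 1; 0 -0.003 0 0 0 0 1; 0 0 0 0 0 0 1")

```text
t: 5.65
position: [0.5225, 0.0755, 0.1063]
orientation: [-180.0, -0.0, -76.9]
force: [-1.6, -0.2, -0.4]
opening: -0.0002
```

>>> send_rows(rows="0 -0.002 0 0 0 0 1; 0 -0.002 0 0 0 0 1; 0 0 0 0 0 0 1")

```text
t: 5.9
position: [0.5249, 0.0759, 0.106]
orientation: [179.8, -0.0, -76.9]
force: [-6.4, 0.9, 4.0]
opening: -0.0
```

>>> send_rows(rows="0 -0.002 0 0 0 0 1; 0 0 0 0 0 0 1; 0 0 0 0 0 0 1")

```text
t: 6.15
position: [0.5251, 0.0758, 0.1058]
orientation: [179.7, -0.0, -77.0]
force: [-11.9, 0.5, 7.6]
opening: -0.0001
```

>>> send_rows(rows="0 0.015 0 0 0 0 1; 0 0.015 0 0 0 0 1; 0 0 -0.030 0 0 0 1; 0 0 -0.030 0 0 0 1; 0 0 -0.020 0 0 0 1; 0 0 0 0 0 0 1")

```text
t: 6.65
position: [0.5018, 0.071, 0.1913]
orientation: [-179.5, 0.1, -76.9]
force: [0.9, 0.4, 0.1]
opening: -0.0
```

>>> send_rows(rows="0.033 0.003 0 0 0 0 0.3; 0.033 0.003 0 0 0 0 0.3; 0.033 0.003 0 0 0 0 0.3; 0.033 0.003 0 0 0 0 0.3; 0.033 0.003 0 0 0 0 0.3; 0.033 0.003 0 0 0 0 0.3; 0.033 0.003 0 0 0 0 0.3; 0.033 0.003 0 0 0 0 0.3")

```text
t: 7.32
position: [0.5356, -0.1944, 0.1862]
orientation: [-179.9, -0.0, -76.9]
force: [0.1, 0.2, -0.1]
opening: 0.0299
```

>>> send_rows(rows="0 0 0 0 0 0 0.3; 0 0 0 0 0 0 0.3")

```text
t: 7.48
position: [0.5352, -0.1944, 0.1856]
orientation: [180.0, -0.0, -77.1]
force: [0.1, -0.7, 0.3]
opening: 0.0301
```

Run:
```python
from h import *
d,T,o=look('wrist',['plate_rear','plate','band_near','band_far'],'w2.png')
d,T,o=look('side',['stop_pin'])
moves([.5335,-.1963,.10],-77)
```

```text
wrist plate_rear [ 0.5206 -0.1557  0.0856] 0.89
wrist plate [ 0.5128 -0.0803  0.0802] 0.74
wrist band_near [ 0.4548 -0.0507  0.0797] 0.79
wrist band_far [ 0.547  -0.0369  0.0758] 0.61
side stop_pin none
tool shift mm [ 4.1  2.8 86.5] turn [-0.03 -0.01  0.17]
```

View pics/w2.png

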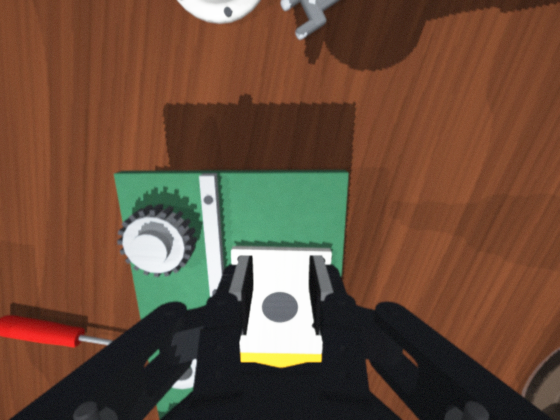

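The wrist view shows the plate's rear end at row ~250 and the stand end at row ~172. The fingers (columns 240 and 322) are centred on the plate, and there's free ledge behind it to come down on.

>>> send_rows(rows="0.004 0.003 0.030 0 0 0 0.3; 0 0 0.030 0 0 0 0.3; 0 0 0.025 0 0 0 0.3; 0 0 0.010 0 0 0 0.3; 0 0 0.003 0 0 0 0.3; 0 0 0 0 0 0 0.3; 0 0 0 0 0 0 0.3")

```text
t: 8.42
position: [0.5342, -0.1972, 0.0897]
orientation: [-179.9, -0.1, -76.9]
force: [0.4, -0.4, -0.3]
opening: 0.0303
```

>>> send_rows(rows="0 0 0.002 0 0 0 0.3; 0 0 0.001 0 0 0 0.3; 0 0 0 0 0 0 0.3")

```text
t: 8.67
position: [0.5335, -0.1972, 0.086]
orientation: [-179.9, -0.0, -76.9]
force: [-0.5, 0.1, -0.0]
opening: 0.0298
```

>>> send_rows(rows="0 0 0.0015 0 0 0 0.3; 0 0 0.001 0 0 0 0.3; 0 0 0 0 0 0 0.3")

```text
t: 8.92
position: [0.533, -0.1972, 0.0827]
orientation: [180.0, 0.0, -76.9]
force: [-0.2, 0.1, -0.6]
opening: 0.0301
```

>>> send_rows(rows="0 0 0.001 0 0 0 0.3; 0 0 0.001 0 0 0 0.3; 0 0 0 0 0 0 0.3")

```text
t: 9.17
position: [0.533, -0.1972, 0.0806]
orientation: [180.0, 0.0, -76.9]
force: [0.2, -0.1, -0.4]
opening: 0.0298
```

>>> send_rows(rows="0 0 0.001 0 0 0 0.3; 0 0 0.001 0 0 0 0.3; 0 0 0 0 0 0 0.3")

```text
t: 9.42
position: [0.5332, -0.1972, 0.0796]
orientation: [-180.0, -0.0, -76.9]
force: [-3.2, 1.3, 7.8]
opening: 0.0303
```

>>> send_rows(rows="0 0 0.001 0 0 0 0.3; 0 0 0 0 0 0 0.3")

```text
t: 9.58
position: [0.5332, -0.1973, 0.0796]
orientation: [-180.0, -0.0, -76.9]
force: [-5.6, 3.3, 17.1]
opening: 0.0299
```

>>> send_rows(rows="0 0 -0.0048 0 0 0 0.3; 0 0 0 0 0 0 0.3; -0.005 0 0 0 0 0 0.3; -0.005 0 0 0 0 0 0.3; -0.004 0 0 0 0 0 0.3; -0.004 0 0 0 0 0 0.3; -0.003 0 0 0 0 0 0.3; 0 0 0 0 0 0 0.3")

```text
t: 10.25
position: [0.5282, -0.1761, 0.0825]
orientation: [180.0, 0.0, -76.9]
force: [0.5, 0.3, 0.1]
opening: 0.0301
```

>>> send_rows(rows="-0.004 0 0 0 0 0 0.3; -0.004 0 0 0 0 0 0.3; -0.004 0 0 0 0 0 0.3; -0.004 0 0 0 0 0 0.3; -0.004 0 0 0 0 0 0.3; -0.004 0 0 0 0 0 0.3; 0 0 0 0 0 0 0.3")

```text
t: 10.83
position: [0.5226, -0.1526, 0.0826]
orientation: [180.0, 0.0, -76.9]
force: [-0.4, 0.2, 0.3]
opening: 0.0298
```

```bash
cat >> h.py <<'E'
S=np.array([.546,-.062]);A=np.radians(13.05);RS=np.array([[np.cos(A),-np.sin(A)],[np.sin(A),np.cos(A)]])
def loc(p): return ((np.array(p)[:2]-S)@RS)
def check(save=None):
    d=r.read_camera('top');T=pose('top',d,None)
    if save: cv2.imwrite('pics/'+save,cv2.resize(d['pixels'][150:310,190:410],None,fx=3.5,fy=3.5))
    hsv=cv2.cvtColor(d['pixels'],cv2.COLOR_BGR2HSV)
    y=(abs(hsv[...,0].astype(int)-29)<6)&(hsv[...,1]>130)&(hsv[...,2]>90); y[:,:200]=0;y[:,400:]=0;y[:200]=0;y[300:]=0
    q=rect(big(y,.088,d,T)); print('yellow',q,'local',loc(q[0]/1000).round(4),'tcp local',loc(r.state()['position']).round(4))
    for n in ['band_near','band_far','plate_rear']:
        for c in ['side','top']:
            e=r.read_camera(c);l=r.tip_of(n,e)
            if l: print(n,c,loc((pose(c,e,None)@np.r_[l[0]['centre'],1])[:3]).round(4),round(l[0]['p'],2))
E
python3 -c "
from h import *
check('t3.png')"
```

```text
yellow (array([455.9, -28.6]), array([16.7, 19.2]), 0.36) local [-0.0802  0.0529] tcp local [-0.0432 -0.0832]
band_near side [-0.0884  0.0431] 0.58
band_near top [-0.0884  0.048 ] 0.71
band_far side [0.0087 0.0472] 0.89
plate_rear side [-0.0396 -0.0746] 0.57
```

View pics/t3.png

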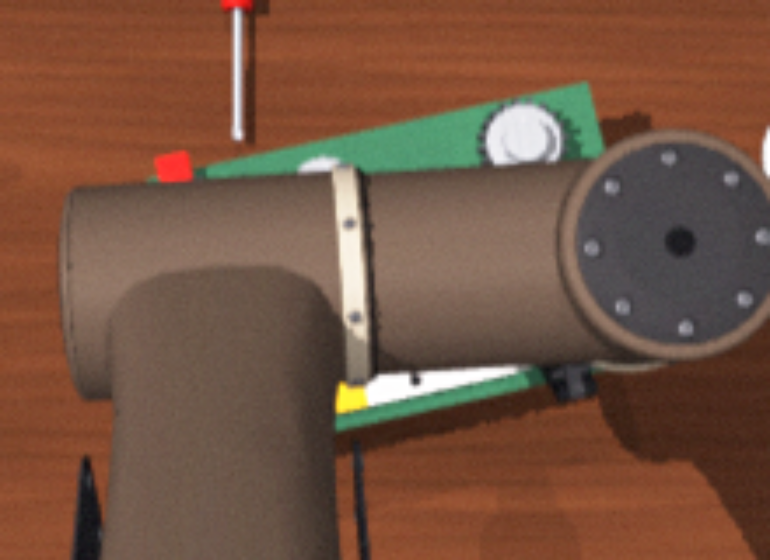

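The arm hides the plate in the top view, with only a corner of yellow at crop px (350,398). The side-camera points show the plate moved about 20 mm and stayed straight, so I'll keep pushing.

>>> send_rows(rows="-0.005 0 0 0 0 0 0.3; -0.006 0 0 0 0 0 0.3; -0.006 0 0 0 0 0 0.3; -0.006 0 0 0 0 0 0.3; -0.006 0 0 0 0 0 0.3; -0.006 0 0 0 0 0 0.3; -0.006 0 0 0 0 0 0.3; -0.004 0 0 0 0 0 0.3")

```text
t: 12.15
position: [0.5125, -0.1087, 0.0826]
orientation: [180.0, 0.0, -76.9]
force: [1.6, -2.0, -1.5]
opening: 0.03
```

>>> send_rows(rows="-0.005 0 0 0 0 0 0.3; -0.006 0 0 0 0 0 0.3; -0.006 0 0 0 0 0 0.3; -0.006 0 0 0 0 0 0.3; -0.006 0 0 0 0 0 0.3; -0.006 0 0 0 0 0 0.3; -0.004 0 0 0 0 0 0.3; 0 0 0 0 0 0 0.3")

```text
t: 12.82
position: [0.5037, -0.0707, 0.0827]
orientation: [-180.0, 0.0, -76.9]
force: [-0.5, 1.3, 0.1]
opening: 0.03
```

Run:
```python
from h import *
check()
d=r.read_camera('side')
cv2.imwrite('pics/s4.png',cv2.resize(d['pixels'][160:300,170:350],None,fx=4,fy=4))
```

```text
Traceback (most recent call last):
  File "h.py", line 43, in check
    q=rect(big(y,.088,d,T)); print('yellow',q,'local',loc(q[0]/1000).round(4),'tcp local',loc(r.state()['position']).round(4))
           ~~~^^^^^^^^^^^^
  File "h.py", line 28, in big
    c=max(cv2.findContours(m,0,2)[0],key=cv2.contourArea)
ValueError: max() iterable argument is empty
```

>>> send_rows(rows="-0.004 0 0 0 0 0 0.3; -0.005 0 0 0 0 0 0.3; -0.005 0 0 0 0 0 0.3; -0.005 0 0 0 0 0 0.3; -0.005 0 0 0 0 0 0.3; -0.004 0 0 0 0 0 0.3; -0.002 0 0 0 0 0 0.3; 0 0 0 0 0 0 0.3")

```text
t: 13.53
position: [0.497, -0.0417, 0.0826]
orientation: [-180.0, 0.0, -76.9]
force: [0.5, 0.1, -0.2]
opening: 0.0298
```

```bash
sed -i "s/    q=rect(big(y,.088,d,T)); /    q=rect(big(y,.088,d,T)) if y.sum()>20 else [np.zeros(2)]; /" h.py
python3 - <<'E'
from h import *
check()
d=r.read_camera('side')
cv2.imwrite('pics/s4.png',cv2.resize(d['pixels'][160:300,170:350],None,fx=4,fy=4))
E
```

```text
yellow [array([0., 0.])] local [-0.5179  0.1837] tcp local [-0.0432  0.0307]
band_near side [-0.0845  0.1578] 0.58
band_far side [0.0059 0.1592] 0.76
band_far top [ 0.064  -0.1008] 0.37
plate_rear side [-0.0378  0.0402] 0.64
plate_rear top [0.1517 0.439 ] 0.15
```

View pics/s4.png

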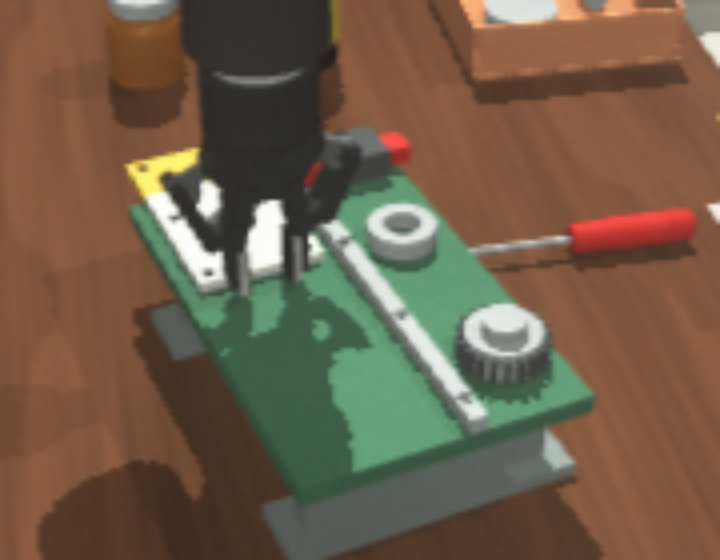

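The side view shows the plate straight, with its yellow border about at the ledge end (crop px 150,197). The stop is well back. The border measures about y = 0.158–0.159, so I'll push 9 mm more, then retreat and check.

>>> send_rows(rows="-0.003 0 0 0 0 0 0.3; -0.003 0 0 0 0 0 0.3; -0.002 0 0 0 0 0 0.3; -0.001 0 0 0 0 0 0.3; 0 0 0 0 0 0 0.3; 0 0 0 0 0 0 0.3")

```text
t: 14.73
position: [0.495, -0.0333, 0.0826]
orientation: [-180.0, 0.0, -76.9]
force: [-0.3, 0.1, 0.2]
opening: 0.0296
```

>>> send_rows(rows="0.010 0 0 0 0 0 0.3; 0.020 0 0 0 0 0 0.3; 0 0 -0.030 0 0 0 0.3; 0 0 -0.035 0 0 0 0.3; 0 0 -0.035 0 0 0 0.3; 0 0 -0.020 0 0 0 0.3")

```text
t: 15.23
position: [0.5032, -0.0633, 0.2065]
orientation: [-179.8, -0.0, -76.9]
force: [-0.0, 0.2, -0.1]
opening: 0.0296
```

>>> send_rows(rows="0.035 0 0 0 0 0 0.3; 0.035 0 0 0 0 0 0.3; 0.035 0 0 0 0 0 0.3; 0.035 0 0 0 0 0 0.3; 0.035 0 0 0 0 0 0.3; 0.035 0 0 0 0 0 0.3; 0 0 0 0 0 0 0.3")

```text
t: 15.82
position: [0.5499, -0.2726, 0.2017]
orientation: [179.9, -0.0, -77.1]
force: [0.5, 0.0, 0.4]
opening: 0.0295
```

Run:
```python
from h import *
check('t5.png')
```

```text
yellow (array([462.5, 111.4]), array([90.1, 43.7]), 12.88) local [-0.0422  0.1878] tcp local [-0.0439 -0.2039]
band_near side [-0.0861  0.1648] 0.96
band_far side [0.0068 0.1692] 0.77
band_far top [0.0046 0.165 ] 0.79
plate_rear side [-0.0397  0.0469] 0.94
plate_rear top [-0.0457  0.0471] 0.82
```

View pics/t5.png

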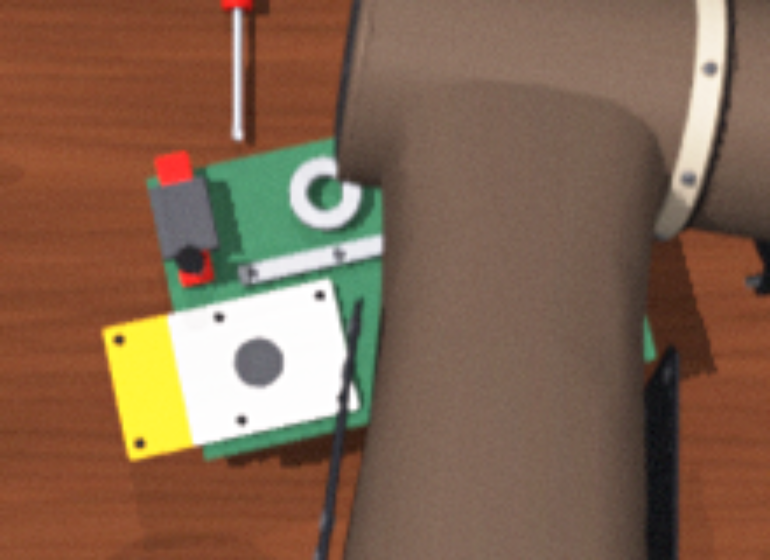

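The top view shows all the yellow out past the ledge end, its border (crop px 170,317 to 192,445) about 6–8 px/1.4 ≈ 5–8 mm beyond the edge. The plate is straight and the stop is fully back, so I'm handing in.

```bash
python3 -c "
from h import *
print(r.state()['t'],r.state()['force'].round(1));print(r.close_job())"
```

```text
16.4667 [ 0.2 -0.3  0.5]
the job is handed in; nothing more can be done
None
```

I pushed the stop fully back and slid the plate until its yellow end hung past the ledge, then handed the job in at about 16.5 s. No verdict was reported.

- **Stop:** I pushed the pin with the closed fingers until it stopped moving. The force rose to about 12 N sideways, so I took that as the hard stop. In the last top picture the bar is clear of the lane. I did not get a final reading of the stop's position: the pin detector found nothing on the side camera after the push.
- **Plate:** I pushed its rear end with both fingertips about 3 mm above the ledge. The last checks put the inner border of the yellow at y = 0.165 m along the ledge. The separate readings ran from 0.162 to 0.169 m, inside the 0.158–0.178 m window. The plate is in line with the ledge to about 0.2°.
- **Contact:** The arm ended up clear, with force readings near zero. I saw nothing else move in the pictures, but did not measure the other objects again. The last picture shows only part of the bench.

The network's point readings disagreed with each other by a few mm. Some from the top camera were plainly wrong while the arm blocked its view, and I ignored those.

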